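Slide the kit box over the sill into its bay

ROBOT

A 7-joint arm with a two-finger parallel gripper is mounted at the origin on the work surface. World frame = base frame: x ahead of the robot, y to its left, z up, the work surface at z = 0. Lengths are in m, angles in rad, forces in N, time in s.
With the tool pointing down it reaches from about 0.4 to 0.875 m from the base axis. Payload 19.3 kg.
Tool frame: the origin (TCP) lies on the front face of the gripper's body, between the roots of the fingers; the fingertips stand 73 mm ahead of it and the grasp point (between the pads) lies 54 mm ahead of it; z points along the fingers, y is the direction in which the jaws open and shut (so a half turn about z gives the same grasp; the last joint's range is limited). The gripper opens to 85 mm and grips with 20 to 120 N. Pads are 22 mm wide; open, the fingers measure 114 mm over their backs; the gripper's body (76 mm by 85 mm) begins 54 mm behind the grasp point. The pads swing forward as they close: fully open they stand 13 mm farther back than shut.
Start: joints at [1.139, 0.521, -0.036, 1.599, 0.021, 1.021, -0.113], TCP at [0.221, -0.585, 0.304] pointing down, gripper open.
Joint ranges: [-2.91, 2.91], [-0.3, 2.13], [-1.5, 1.42], [0.17, 2.43], [-1.26, 4.41], [0.16, 1.93], [-2.52, 2.52]. Speed limits (rad/s): [1.89, 1.89, 2.39, 2.39, 3.01, 3.01, 3.01].

INTERFACE

Orientations are given as a unit quaternion [x, y, z, w].
In Python, from workcell import robot gives the robot as it stands.
- The arm moves only by the tool play_rows, never from a script. Its argument "deltas" is a list of rows, each a list of 3 entries, a list of its own where there are three numbers: the shift along the tool's x, y, z in cm, then the turn, a rotation vector about the tool's x, y, z in rad, then the gripper's target within -1 to 1 (fully open at 1, half-way at 0, shut at -1). A call has 1 to 8 rows; each row shifts and turns the pose as measured when the row begins, along the tool's axes as they then stand; what a row does not reach is not made up. A row lasts 1/8 s, in which the tool goes at most 62.5 mm and 10.7 degrees, less where a joint would pass 70% of its speed; a pose out of reach is approached as far as the arm can. A call is refused whole if a number of a shift passes 6.25 or a number of a turn 0.188, either way. A call with a gripper value outside its range is refused whole. The fingers move at their own pace and stop on an object; "newtons" is the grip in N (left out, the last holds). Time passes only in rows, so rows that do not move let the fingers close. It gives the time, the measured TCP pose, the force and the opening at its end, in the units of the state.
- robot.get_obs(): the state, without advancing time (a new reading comes with each control period).
- robot.grab_frame(name): name is "scene" or "top"; returns a dict with "frame" (480x640x3 uint8, red, green, blue), "fov_y" (degrees; the focal length in pixels is half the picture's height over the tangent of half this angle, whatever the lens; pixels are square), "cx", "cy" (the principal point, pixels), "extrinsics" (4x4, takes a point from world to camera coordinates). Camera axes: x right, y down, z forward; pixel columns grow to the right and rows downward; lengths in m; the calibration is good to about 2 mm. A picture is of the moment at which its call begins. There is no depth.
- robot.job_done(): hands the job in, once; it reports no verdict.
Trained networks look in the newest picture that a camera, given by its name, has taken for a name from the list of things; names that differ only in an ending like _2 or _b are one class to them, and where a whole thing is asked for, a point or a joint stands for the part that bears it (a point fixed in the world has none). Each returns a list of dicts, best first, with "confidence" (0 to 1); they miss things now and then, are a little off and sometimes report something else, mostly with a low value. They report only what shows in the picture. A call takes as long as a camera call. They do not tell look-alikes from the thing itself.
- robot.boxes_of(camera, target): "rect" ([left, top, width, height] in pixels, round what is visible of it).
- robot.outline_of(camera, target): "pixels" (480x640 bool, what is visible of it) and "rect" ([left, top, width, height] in pixels, round what is visible of it).
- robot.pinpoint(camera, target): "position" ([column, row] in pixels: a listed point, or the origin of a listed thing).
The state is a dict: "t": time; "qpos": joint angles; "qvel": joint speeds; "tau": joint torques, N m; "tcp_pos": TCP position; "tool_rot": TCP orientation; "ft_force": force on the tool from outside, world axes, zero at the start; "moment": the same for the moment, N m; "grip_width": opening from 0.0 (shut) to 1.0 (fully open).
Only numpy, scipy, OpenCV 4.12 (cv2) and the standard library are available. Lean on these libraries where they do the work, as an engineer would, in place of code of your own. Each camera call takes 0.05 s, during which the arm holds its last target. There are 200 camera calls.

TASK

Put the grey lidded box away in its wooden bay: tip its front end up by the handle bar until the leading edge is on or over the raised sill while its back edge stays on the counter, then slide it on over the sill until the whole box lies flat on the counter inside the bay, behind the sill. Do not pick the whole box up or turn it over, and leave the tubs, bowl, scoop, ring and clicker where they are.

Things in the scene. Friction and masses are not known exactly. Their poses are not given: they have to be found in the camera images.
- box: The box to move: closed grey plastic box, its lid fixed on, 160 mm long (x), 110 wide (y), 60 high to the flat lid top; 0.55 to 0.95 kg, balanced about its middle. Origin: centre of its underside; +x points to its front (leading) end, which starts towards the bay. A handle bar stands over the lid near the front. Smooth, slippery shell (friction about 0.35).
- box_grip (a point): Middle of the handle bar, 55 mm ahead of the box's centre and 92 mm above its underside (32 mm above the lid). The bar is round, 16 mm thick, 66 mm long between two steel posts 12 x 8 mm, and lies across the box (along the box's y). The bar turns freely on its axle, so the box can tilt nose-up while the bar is pinched.
- box_front (a point): Middle of the box's lower front (leading) edge, 80 mm ahead of the origin.
- box_rear (a point): Middle of the box's lower back (trailing) edge, 80 mm behind the origin. Once the middle of the box is past the sill, the box tips forward over it and this edge rises, up to about 30 mm.
- bay: The bay, fixed light wood, open on top, with the bare counter as its floor. Origin: on the counter, middle of the outer face of the raised sill at its mouth; +x leads into the bay, roughly to the robot's left (world +y). Sill: x 0 to 22 mm, 14 mm high, square edged. Two guide rails, 24 mm high, their inner faces at y = +70 and -70 mm, from x 0 to 237 mm. Back stop: x 222 to 237 mm, 45 mm high. The clear floor behind the sill is 200 mm long by 140 mm wide.
- tub0: Bystander: lidded white plastic tub 91 x 91 x 132 mm high in the slotted wooden rack (rack 360 mm along y, 112 mm deep, 82 mm high, fixed) at the far side. Origin under its centre.
- tub1: Bystander: second such tub in the rack.
- tub2: Bystander: third such tub in the rack.
- bowl: Bystander: blue bowl, 120 mm across, 50 mm high. Origin under its centre.
- scoop: Bystander: aluminium scoop, pan 85 x 60 x 35 mm with a 100 mm round handle towards its -x. Origin under the pan's centre.
- chew_ring: Bystander: white nylon ring, 84 mm across, 16 mm thick, lying flat. Origin under its centre.
- clicker: Bystander: small black clicker 55 x 32 x 19 mm. Origin under its centre.
Mind the look-alikes: they are no part of the job. What is shaped like the box but green or pink is not meant.

How it is judged:
By the outcome, as a careful person would: the job done as asked, in the order asked, and still so for the second after the job is handed in, with the robot touching nothing.
It also fails if it takes over 45 s, if anything falls off the work surface, if the arm or the gripper's body presses on something with over 40 N, if the wrist force passes 120 N, or if a joint passes its speed limit or range.

## Working session

There is one attempt and no reset: what is moved stays moved. The work goes in short steps, Python scripts to look and compute and a tool call to move; the robot and the scene stay as the last step left them, time stands still between calls to the robot, and variables do not carry over. Pictures are saved under pics/ and viewed, about 8 in all and at most 12, crops included, and the job is handed in when it is done.

Besides the shell and the picture viewer there is one more tool, called after "Emit:" by a JSON object that holds its "method" and its "body", one argument or row to a line. play_rows: Moves the arm, as the interface text tells. Its arguments: {"type":"object","properties":{"deltas":{"type":"array"},"newtons":{"type":"number"}},"required":["deltas"]}

```bash
mkdir -p pics
cat > h.py <<'E'
import numpy as np, cv2
from workcell import robot
def ray(f,p):
    F=240/np.tan(np.radians(f["fov_y"])/2); E=np.array(f["extrinsics"]); R,t=E[:3,:3],E[:3,3]
    d=R.T@np.array([(p[0]-f["cx"])/F,(p[1]-f["cy"])/F,1]); return -R.T@t,d
def atz(f,p,z):
    c,d=ray(f,p); return c+d*(z-c[2])/d[2]
def proj(f,X):
    F=240/np.tan(np.radians(f["fov_y"])/2); E=np.array(f["extrinsics"]); q=E[:3,:3]@np.array(X)+E[:3,3]
    return [f["cx"]+F*q[0]/q[2], f["cy"]+F*q[1]/q[2]]
def tri(L):
    A=np.zeros((3,3));b=np.zeros(3)
    for f,p in L:
        c,d=ray(f,p); d/=np.linalg.norm(d); P=np.eye(3)-np.outer(d,d); A+=P; b+=P@c
    return np.linalg.solve(A,b)
def save(f,n): cv2.imwrite("pics/"+n,cv2.cvtColor(f["frame"],cv2.COLOR_RGB2BGR))
E
python3 - <<'E'
from h import *
np.set_printoptions(precision=3,suppress=True)
for c in("scene","top"):
    f=robot.grab_frame(c); save(f,c+"0.png"); print(c,ray(f,(320,240)))
    for n,z in(("box",0),("box_grip",.092),("box_front",0),("box_rear",0),("bay",0)):
        for r in robot.pinpoint(c,n)[:4]: print(n,np.array(r["position"]),round(r["confidence"],2),atz(f,r["position"],z))
print(robot.get_obs())
E
```

```text
scene (array([ 1.298, -0.716,  0.886]), array([-0.653,  0.447, -0.612]))
box [427.5 204.6] 0.95 [0.394 0.383 0.   ]
box [229.4 285.7] 0.87 [ 0.387 -0.408 -0.   ]
box [329.6 271.8] 0.63 [ 0.498 -0.132  0.   ]
box [231.1 234.5] 0.56 [ 0.165 -0.299  0.   ]
box_grip [339.7 241.7] 0.91 [ 0.489 -0.092  0.092]
box_grip [430.4 174.6] 0.86 [0.348 0.424 0.092]
box_grip [128.7 294.3] 0.81 [ 0.371 -0.663  0.092]
box_grip [239.3 208.3] 0.74 [ 0.168 -0.26   0.092]
box_front [244.5 228.3] 0.96 [ 0.157 -0.246  0.   ]
box_front [424.7 193.4] 0.59 [0.331 0.431 0.   ]
box_rear [303.1 281.6] 0.98 [ 0.49  -0.222  0.   ]
box_rear [218.5 250.7] 0.98 [ 0.221 -0.369  0.   ]
box_rear [438.8 218.6] 0.97 [0.481 0.352 0.   ]
box_rear [173.6 342.2] 0.85 [ 0.498 -0.611 -0.   ]
bay [365.5 248.8] 0.66 [0.471 0.028 0.   ]
top (array([ 0.364, -0.113,  1.205]), array([ 0.081, -0.014, -0.997]))
box [426.6 271.4] 0.87 [ 0.382 -0.401  0.   ]
box [519.2 255.2] 0.84 [ 0.424 -0.637  0.   ]
box [113.  264.8] 0.78 [0.396 0.4   0.   ]
box [385.1 351.5] 0.7 [ 0.181 -0.294  0.   ]
box_grip [370.5 363.3] 0.98 [ 0.168 -0.246  0.092]
box_grip [421.  291.1] 0.86 [ 0.335 -0.365  0.092]
box_grip [542.8 280.4] 0.79 [ 0.36  -0.65   0.092]
box_grip [298.5 221.7] 0.78 [ 0.497 -0.077  0.092]
box_front [ 95.9 289.7] 0.75 [0.333 0.441 0.   ]
box_front [410.  296.8] 0.65 [ 0.318 -0.358  0.   ]
box_rear [128.2 234.3] 0.89 [0.475 0.364 0.   ]
box_rear [508.2 225.5] 0.8 [ 0.5   -0.611  0.   ]
bay [261.  234.1] 0.96 [0.476 0.022 0.   ]
{'t': 0.6, 'qpos': array([ 1.139,  0.521, -0.036,  1.6  ,  0.021,  1.021, -0.113]), 'qvel': array([ 0.   ,  0.   ,  0.001, -0.001, -0.001,  0.   ,  0.   ]), 'tau': array([  0.001, -92.649,   1.978, -37.015,   0.018,   0.002,  -0.   ]), 'tcp_pos': array([ 0.221, -0.585,  0.304]), 'tool_rot': array([ 0.984,  0.18 ,  0.   , -0.   ]), 'ft_force': array([-1.224, -0.661,  0.148]), 'moment': array([ 0.047, -0.002, -0.032]), 'grip_width': 1.001577634180389}
```

View pics/scene0.png

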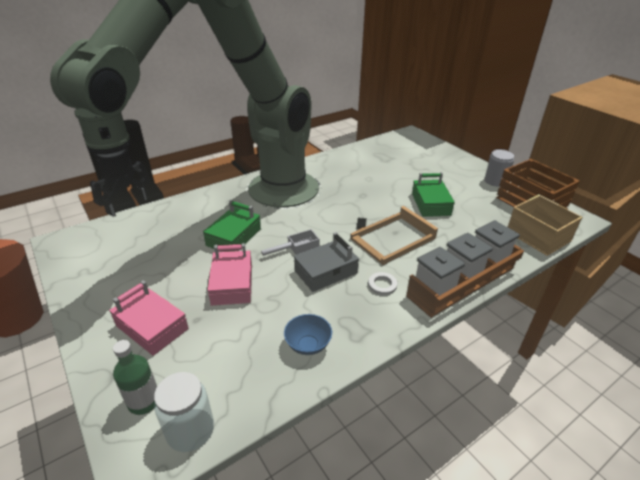

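View pics/top0.png

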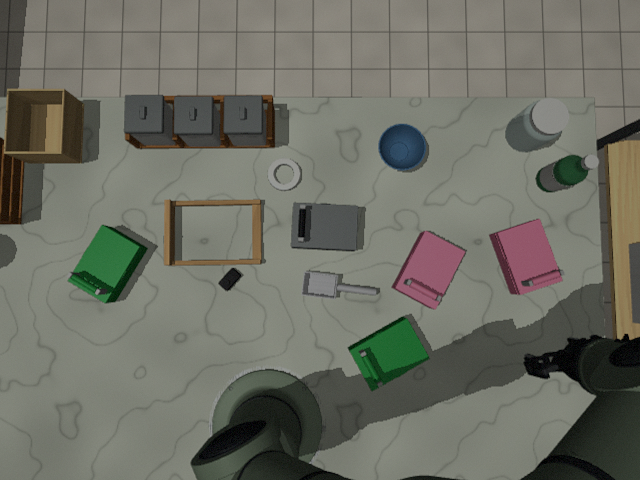

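The scene shows the grey box at about (326,262), with the bay at (395,233). In the top view, the box is at (328,227), its bar at (301,222), and the bay mouth (sill) at column 262, rows 200–265. The grey box is already facing the bay. Next I'll measure the yaw and offset.

Run:
```python
from h import *
np.set_printoptions(precision=4,suppress=True)
f=robot.grab_frame("top"); g=robot.grab_frame("scene")
def pts(c,n,near):
    r=[x for x in robot.pinpoint(c,n) if np.hypot(*(np.array(x["position"])-near))<60]; return r[0]["position"] if r else None
for n,a,b in(("box_grip",(300,222),(340,242)),):
    p,q=pts("top",n,a),pts("scene",n,b); print(n,p,q, tri([(f,p),(g,q)]) if p and q else None)
for n,c,z in(("box",(328,227),.06),("bay",(213,232),.024)):
    for o in robot.outline_of("top",n):
        m=o["pixels"].astype(np.uint8); l,t,w,h=o["rect"]
        if abs(l+w/2-c[0])<25 and abs(t+h/2-c[1])<25:
            k=cv2.findContours(m,0,2)[0]; k=max(k,key=cv2.contourArea)
            r=cv2.minAreaRect(k); print(n,o["confidence"],o["rect"]); P=cv2.boxPoints(r); print(P); print(np.array([atz(f,p,z) for p in P]))
im=f["frame"][180:310,150:400]; cv2.imwrite("pics/top_c.png",cv2.cvtColor(cv2.resize(im,None,fx=3.2,fy=3.2,interpolation=2),cv2.COLOR_RGB2BGR))
```

```text
box_grip [297.4, 223.9] [343.4, 241.9] [ 0.4913 -0.0768  0.0864]
box 0.58 [288.6, 200.1, 70.6, 53.6]
[[290.1947 248.9232]
 [292.1776 202.3267]
 [357.7822 205.1184]
 [355.7993 251.7149]]
[[ 0.4347 -0.0564  0.06  ]
 [ 0.5491 -0.0605  0.06  ]
 [ 0.5425 -0.2211  0.06  ]
 [ 0.4283 -0.2157  0.06  ]]
bay 0.74 [164.7, 198.5, 97.5, 69.3]
[[162.2182 200.0387]
 [260.9542 197.8923]
 [262.4091 264.8172]
 [163.6731 266.9636]]
[[0.5601 0.2706 0.024 ]
 [0.5661 0.0203 0.024 ]
 [0.3969 0.0147 0.024 ]
 [0.3908 0.2622 0.024 ]]
```

View pics/top_c.png

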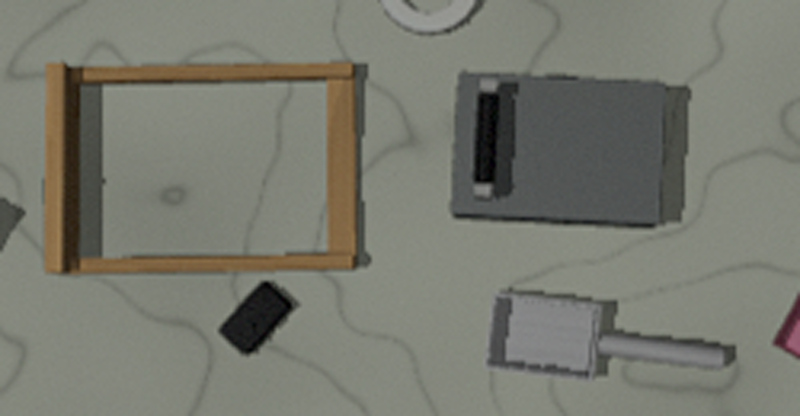

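```bash
cat >> h.py <<'E'
from scipy.spatial.transform import Rotation as Ro
def todo(goal,ydeg):
    "tool-axis cm to goal TCP from here (using present axes), and turn about tool z so tool y has world heading ydeg"
    o=robot.get_obs(); R=Ro.from_quat(o["tool_rot"]).as_matrix()
    y=np.degrees(np.arctan2(R[1,1],R[0,1])); 
    print("t",round(o["t"],2),"tcp",o["tcp_pos"].round(4),"yhead",round(y,2),"xz",R[2,:].round(3),"shift cm",(R.T@(np.array(goal)-o["tcp_pos"])*100).round(2),"turn z",round(-np.radians((ydeg-y+90)%180-90),3),"F",o["ft_force"].round(1),"w",round(o["grip_width"],3))
E
python3 - <<'E'
from h import *
np.set_printoptions(precision=4,suppress=True)
f=robot.grab_frame("top")
C=lambda u,v,z:atz(f,(150+u/3.2,180+v/3.2),z)
print("lid c",C(560,148.5,.06),"bar",C(485,137,.098))
a,b,c,d=[C(*p,.06) for p in((462,72),(665,82),(660,225),(453,215))]
h=lambda p,q:np.degrees(np.arctan2(*(q-p)[1::-1]))
print("box head",h(b,a),h(c,d))
print("sill",C(353,63,.024),C(357,269,.024),"back",C(47,65,.045),C(45,272,.045))
print("bay head",h(C(352,63,.024),C(85,67,.024)),h(C(353,269,.024),C(85,272,.024)))
b=C(485,137,.098); todo([b[0],b[1],.25],87.2)
E
```

```text
lid c [ 0.4899 -0.1409  0.06  ] bar [ 0.4941 -0.0847  0.098 ]
box head 87.26438141130097 87.38173336764906
sill [0.5615 0.0218 0.024 ] [0.3988 0.0169 0.024 ] back [0.556  0.2576 0.045 ] [0.3951 0.2547 0.045 ]
bay head 90.9739793686669 90.80783739570597
t 0.95 tcp [ 0.2212 -0.5846  0.3039] yhead -69.27 xz [-0.  0. -1.] shift cm [ 43.22 -37.09   5.39] turn z 0.411 F [ 1.1 -0.1  0.8] w 1.003
```

Emit:
{"method": "play_rows", "body": {
  "deltas": [
    [[4.5,-3.9,0],[0,0,0],1],
    [[4.5,-3.9,0],[0,0,0],1],
    [[4.5,-3.9,0],[0,0,0],1],
    [[4.5,-3.9,0],[0,0,0],1],
    [[4.5,-3.9,0],[0,0,0],1],
    [[4.5,-3.9,0],[0,0,0],1],
    [[4.5,-3.9,0],[0,0,0],1],
    [[4.5,-3.9,0],[0,0,0],1]
  ]
}}

```text
t: 1.95
tcp_pos: [0.4526, -0.1564, 0.3041]
tool_rot: [0.984, 0.176, 0.001, 0.002]
ft_force: [0.7, -1.7, 0.4]
grip_width: 0.998
```

```bash
python3 -c "
from h import *
todo([.494,-.084,.25],87.3)"
```

```text
t 1.95 tcp [ 0.4526 -0.1564  0.3041] yhead -69.68 xz [ 0.001  0.004 -1.   ] shift cm [ 6.39 -5.38  5.4 ] turn z 0.402 F [ 0.7 -1.7  0.4] w 0.998
```

Emit:
{"method": "play_rows", "body": {
  "deltas": [
    [[3.2,-2.7,1.0],[0,0,0],1],
    [[3.2,-2.7,1.0],[0,0,0],1],
    [[0,0,1],[0,0,0.134],1],
    [[0,0,1],[0,0,0.134],1],
    [[0,0,1],[0,0,0.134],1],
    [[0,0,0],[0,0,0],1]
  ]
}}

```text
t: 2.7
tcp_pos: [0.4973, -0.0758, 0.2533]
tool_rot: [1.0, -0.025, 0.003, 0.001]
ft_force: [-0.3, 0.2, -0.3]
grip_width: 1.0
```

Run:
```python
from h import *
todo([.494,-.084,.148],87.3)
f=robot.grab_frame("scene"); t=robot.grab_frame("top")
for c,F in(("scene",f),("top",t)):
    for r in robot.pinpoint(c,"box_grip")[:4]: print(c,np.round(r["position"],1),r["confidence"],atz(F,r["position"],.092).round(4))
a=f["frame"][170:310,240:430]
cv2.imwrite("pics/c1.png",cv2.cvtColor(cv2.resize(a,None,fx=4,fy=4,interpolation=2),cv2.COLOR_RGB2BGR))
# expected pixels of bar ends given estimate, in crop
for s in(-.033,.033):
    p=np.array([.494,-.084,.092])+s*np.array([-1,.047,0]); q=proj(f,p); print((q[0]-240)*4,(q[1]-170)*4)
```

```text
t 2.7 tcp [ 0.4973 -0.0758  0.2533] yhead -92.88 xz [ 0.006  0.002 -1.   ] shift cm [-0.35  0.81 10.53] turn z -0.003 F [-0.3  0.2 -0.3] w 1.0
scene [231.6 246.2] 0.91 [ 0.3344 -0.365   0.092 ]
scene [127.2 295.7] 0.88 [ 0.3735 -0.6674  0.092 ]
scene [427.4 176. ] 0.76 [0.3491 0.4071 0.092 ]
scene [241.1 203. ] 0.69 [ 0.1425 -0.2415  0.092 ]
top [370.8 364.9] 0.96 [ 0.1642 -0.2464  0.092 ]
top [541.4 279.3] 0.8 [ 0.363  -0.6469  0.092 ]
top [ 87.1 282.9] 0.66 [0.3512 0.4206 0.092 ]
top [424.9 289.2] 0.64 [ 0.339  -0.3742  0.092 ]
437.2951381279938 310.67560327963986
387.4145059164755 263.1515851355821
```

View pics/c1.png

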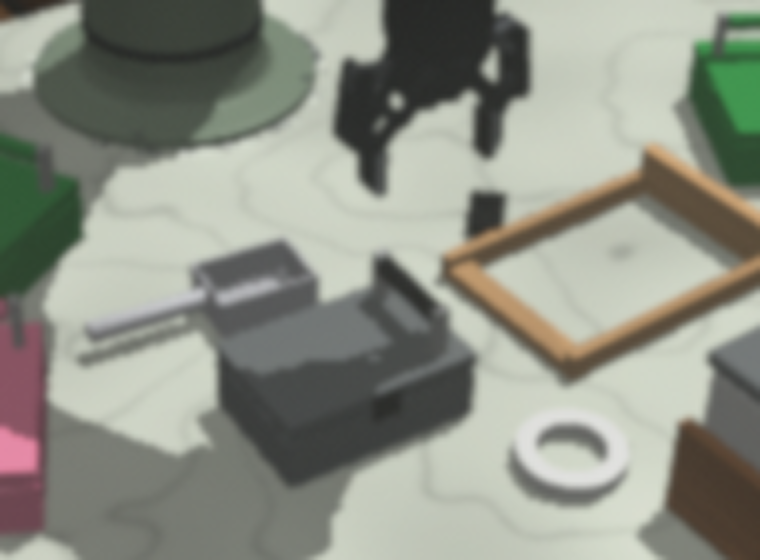

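The bar runs from crop (383,262) to (438,312), which agrees with my estimate. I'll descend and pinch it.

Emit:
{"method": "play_rows", "body": {
  "deltas": [
    [[-0.3,0.8,2],[0,0,0],1],
    [[0,0,2.5],[0,0,0],1],
    [[0,0,2.5],[0,0,0],1],
    [[0,0,2.0],[0,0,0],1],
    [[0,0,1.3],[0,0,0],1],
    [[0,0,0],[0,0,0],1]
  ]
}}

```text
t: 3.65
tcp_pos: [0.4967, -0.0855, 0.151]
tool_rot: [1.0, -0.021, 0.006, 0.001]
ft_force: [0.8, 0.6, 0.0]
grip_width: 0.997
```

```bash
python3 -c "
from h import *
todo([.494,-.084,.147],87.3)"
```

```text
t 3.65 tcp [ 0.4967 -0.0855  0.151 ] yhead -92.35 xz [ 0.013  0.002 -1.   ] shift cm [-0.28 -0.14  0.39] turn z 0.006 F [0.8 0.6 0. ] w 0.997
```

Emit:
{"method": "play_rows", "body": {
  "deltas": [
    [[-0.2,-0.1,0.4],[0,-0.013,0],0],
    [[0,0,0],[0,0,0],-1],
    [[0,0,0],[0,0,0],-1],
    [[0,0,0],[0,0,0],-1],
    [[0,0,0],[0,0,0],-1],
    [[0,0,0],[0,0,0],-1]
  ],
  "newtons": 60
}}

```text
t: 4.4
tcp_pos: [0.4954, -0.0846, 0.1486]
tool_rot: [1.0, -0.02, 0.001, 0.001]
ft_force: [0.1, -0.3, -3.3]
grip_width: 0.166
```

```bash
python3 -c "
from h import *
todo([.494,-.084,.167],87.3)"
```

```text
t 4.4 tcp [ 0.4954 -0.0846  0.1486] yhead -92.33 xz [ 0.002  0.002 -1.   ] shift cm [-0.14 -0.05 -1.84] turn z 0.006 F [ 0.1 -0.3 -3.3] w 0.166
```

Emit:
{"method": "play_rows", "body": {
  "deltas": [
    [[0,0,-0.6],[0,0,0],-1],
    [[0,0,-0.6],[0,0,0],-1],
    [[0,0,-0.6],[0,0,0],-1],
    [[0,0,-0.4],[0,0,0],-1],
    [[0,0,0],[0,0,0],-1]
  ]
}}

```text
t: 5.03
tcp_pos: [0.4952, -0.0846, 0.1723]
tool_rot: [1.0, -0.02, 0.001, 0.001]
ft_force: [-1.7, 0.5, -3.1]
grip_width: 0.169
```

```bash
python3 -c "
from h import *
todo([.4805,-.02,.169],91)"
```

```text
t 5.03 tcp [ 0.4952 -0.0846  0.1723] yhead -92.34 xz [ 0.001  0.002 -1.   ] shift cm [-1.73 -6.4   0.32] turn z -0.058 F [-1.7  0.5 -3.1] w 0.169
```

Run:
```python
from h import *
f=robot.grab_frame("scene")
cv2.imwrite("pics/c2.png",cv2.cvtColor(cv2.resize(f["frame"][170:310,240:430],None,fx=4,fy=4,interpolation=2),cv2.COLOR_RGB2BGR))
```

```text
(no output)
```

View pics/c2.png

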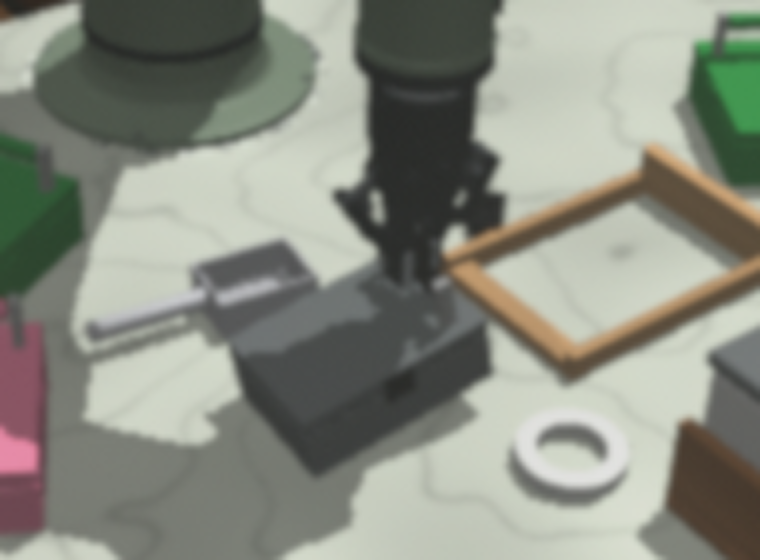

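The box is tilted nose-up with its rear lower edge still on the counter (front bottom edge near crop (490,375)). I'll slide it on, straightening as it goes.

Emit:
{"method": "play_rows", "body": {
  "deltas": [
    [[-0.3,-1.2,0],[0,0,-0.01],-1],
    [[-0.35,-1.2,0],[0,0,-0.01],-1],
    [[-0.35,-1.2,0],[0,0,-0.01],-1],
    [[-0.3,-1.2,0],[0,0,-0.01],-1],
    [[-0.3,-1.2,0],[0,0,-0.01],-1],
    [[-0.2,-1.2,0],[0,0,-0.01],-1],
    [[0,0,0],[0,0,0],-1]
  ]
}}

```text
t: 5.95
tcp_pos: [0.4765, -0.0056, 0.1716]
tool_rot: [1.0, 0.013, 0.0, 0.001]
ft_force: [0.0, 2.8, -2.3]
grip_width: 0.165
```

Run:
```python
from h import *
todo([.480,.02,.171],91)
f=robot.grab_frame("top")
a=f["frame"][180:310,150:400]; b=robot.grab_frame("scene")["frame"][170:310,240:430]
a=cv2.resize(a,(430,224),interpolation=2); b=cv2.resize(b,(365,269),interpolation=2)
im=np.zeros((269,800,3),np.uint8); im[:224,:430]=a; im[:,432:797]=b
cv2.imwrite("pics/c3.png",cv2.cvtColor(im,cv2.COLOR_RGB2BGR))
```

```text
t 5.95 tcp [ 0.4765 -0.0056  0.1716] yhead -88.51 xz [ 0.     0.001 -1.   ] shift cm [ 0.42 -2.55  0.06] turn z 0.009 F [ 0.   2.8 -2.3] w 0.165
```

View pics/c3.png

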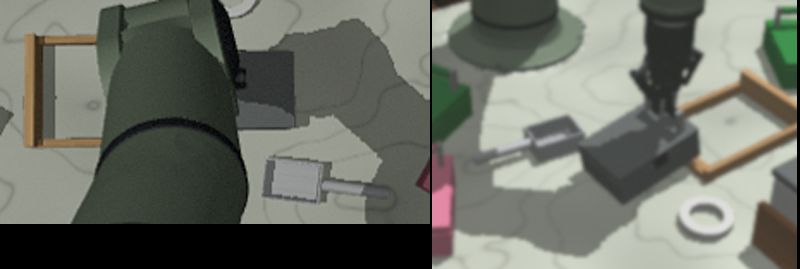

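Emit:
{"method": "play_rows", "body": {
  "deltas": [
    [[0.1,-1.4,0],[0,0,0.005],-1],
    [[0.1,-1.4,0],[0,0,0.004],-1],
    [[0.1,-1.4,0],[0,0,0],-1],
    [[0,-1.4,0],[0,0,0],-1],
    [[0,-1.4,0],[0,0,0],-1],
    [[0,-1.4,0],[0,0,0],-1],
    [[0,-1.4,0],[0,0,0],-1],
    [[0,0,0],[0,0,0],-1]
  ]
}}

```text
t: 7.05
tcp_pos: [0.4784, 0.0985, 0.1714]
tool_rot: [1.0, 0.007, 0.0, 0.001]
ft_force: [-0.7, 3.1, 1.6]
grip_width: 0.164
```

Run:
```python
from h import *
todo([.4775,.13,.171],91)
```

```text
t 7.05 tcp [0.4784 0.0985 0.1714] yhead -89.17 xz [ 0.001  0.001 -1.   ] shift cm [-0.04 -3.15  0.04] turn z -0.003 F [-0.7  3.1  1.6] w 0.164
```

Emit:
{"method": "play_rows", "body": {
  "deltas": [
    [[0,-1.4,0],[0,0,0],-1],
    [[0,-1.4,0],[0,0,0],-1],
    [[0,-1.4,0.2],[0,0,0],-1],
    [[0,-0.8,0.5],[0,0,0],-1],
    [[0,-0.4,0.5],[0,0,0],-1],
    [[0,-0.4,0.4],[0,0,0],-1],
    [[0,0,0.2],[0,0,0],-1],
    [[0,0,0],[0,0,0],-1]
  ]
}}

```text
t: 8.05
tcp_pos: [0.4776, 0.1601, 0.1517]
tool_rot: [1.0, 0.007, 0.0, 0.001]
ft_force: [-0.5, 0.5, -2.1]
grip_width: 0.166
```

Run:
```python
from h import *
todo([.4765,.195,.15],91)
f=robot.grab_frame("top")
a=f["frame"][180:310,150:400]; b=robot.grab_frame("scene")["frame"][170:310,270:460]
a=cv2.resize(a,(430,224),interpolation=2); b=cv2.resize(b,(365,269),interpolation=2)
im=np.zeros((269,800,3),np.uint8); im[:224,:430]=a; im[:,432:797]=b
cv2.imwrite("pics/c4.png",cv2.cvtColor(im,cv2.COLOR_RGB2BGR))
```

```text
t 8.05 tcp [0.4776 0.1601 0.1517] yhead -89.21 xz [ 0.001  0.001 -1.   ] shift cm [-0.06 -3.49  0.17] turn z -0.004 F [-0.5  0.5 -2.1] w 0.166
```

View pics/c4.png

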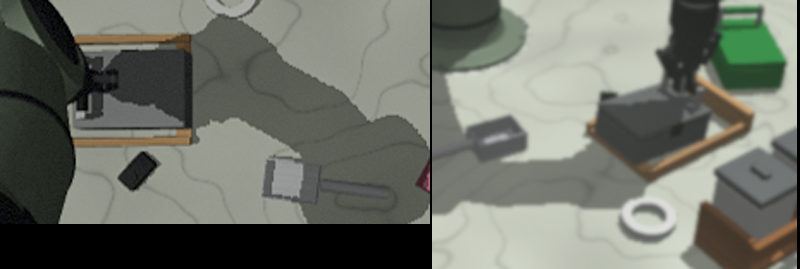

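The box lies square between the rails with its rear still on the sill. Now the last push.

Emit:
{"method": "play_rows", "body": {
  "deltas": [
    [[0,-0.9,0.05],[0,0,0],-1],
    [[0,-0.9,0.05],[0,0,0],-1],
    [[0,-0.9,0.05],[0,0,0],-1],
    [[0,-0.8,0],[0,0,0],-1],
    [[0,0,0.1],[0,0,0],-1],
    [[0,0,0],[0,0,0],-1]
  ]
}}

```text
t: 8.9
tcp_pos: [0.477, 0.1975, 0.1492]
tool_rot: [1.0, 0.007, 0.0, 0.001]
ft_force: [-0.1, -1.9, -4.6]
grip_width: 0.165
```

Run:
```python
from h import *
todo([.4765,.195,.1486],91)
f=robot.grab_frame("top")
a=f["frame"][180:310,150:400]; b=robot.grab_frame("scene")["frame"][170:310,270:460]
a=cv2.resize(a,(430,224),interpolation=2); b=cv2.resize(b,(365,269),interpolation=2)
im=np.zeros((269,800,3),np.uint8); im[:224,:430]=a; im[:,432:797]=b
cv2.imwrite("pics/c5.png",cv2.cvtColor(im,cv2.COLOR_RGB2BGR))
```

```text
t 8.9 tcp [0.477  0.1975 0.1492] yhead -89.21 xz [ 0.001  0.002 -1.   ] shift cm [-0.05  0.25  0.06] turn z -0.004 F [-0.1 -1.9 -4.6] w 0.165
```

View pics/c5.png

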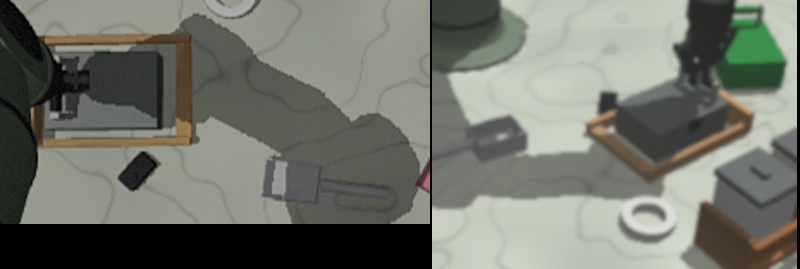

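The box is inside the bay with the sill clear behind it, and the bar is back at its flat height. I'll release it and retreat.

Emit:
{"method": "play_rows", "body": {
  "deltas": [
    [[0,0,0.05],[0,0,0],-1],
    [[0,0,0],[0,0,0],0],
    [[0,0,0],[0,0,0],0.3],
    [[0,0,0],[0,0,0],0.3],
    [[0,0,-2],[0,0,0],0.3],
    [[0,0,-3],[0,0,0],0.3],
    [[0,0,-5],[0,0,0],0.3],
    [[0,0,-5],[0,0,0],0.3]
  ]
}}

```text
t: 10.0
tcp_pos: [0.4761, 0.1964, 0.3004]
tool_rot: [1.0, 0.006, -0.002, 0.002]
ft_force: [0.7, -0.4, 0.5]
grip_width: 0.651
```

Emit:
{"method": "play_rows", "body": {
  "deltas": [
    [[-4,4,-2],[0,0,0],0.3],
    [[-4,4,-2],[0,0,0],0.3],
    [[0,5,0],[0,0,0],0.3],
    [[0,5,0],[0,0,0],0.3],
    [[0,5,0],[0,0,0],0.3],
    [[0,5,0],[0,0,0],0.3],
    [[0,5,0],[0,0,0],0.3],
    [[0,0,0],[0,0,0],0.3]
  ]
}}

```text
t: 11.0
tcp_pos: [0.3981, -0.1441, 0.3475]
tool_rot: [1.0, 0.007, 0.004, 0.001]
ft_force: [0.6, 1.2, 0.0]
grip_width: 0.653
```

Run:
```python
from h import *
todo([.4765,.195,.1486],91)
a=robot.grab_frame("top")["frame"][90:310,100:460]; b=robot.grab_frame("scene")["frame"][170:310,270:460]
a=cv2.resize(a,(430,263),interpolation=2); b=cv2.resize(b,(365,269),interpolation=2)
im=np.zeros((269,800,3),np.uint8); im[:263,:430]=a; im[:,432:797]=b
cv2.imwrite("pics/c6.png",cv2.cvtColor(im,cv2.COLOR_RGB2BGR))
```

```text
t 11.0 tcp [ 0.3981 -0.1441  0.3475] yhead -89.25 xz [ 0.007  0.002 -1.   ] shift cm [  8.14 -33.84  19.88] turn z -0.004 F [0.6 1.2 0. ] w 0.653
```

View pics/c6.png

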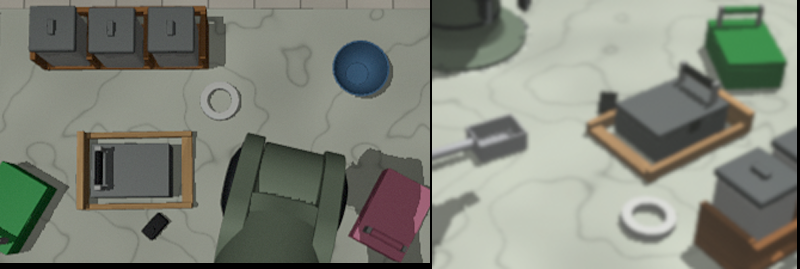

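The box lies flat inside the bay, with gaps to the sill, rails and back stop, and the bystanders haven't moved. Handing in.

```bash
python3 -c "
from h import *
print(robot.job_done())"
```

```text
the job is handed in; nothing more can be done
None
```

The grey box is in its bay, lying flat on the counter behind the sill, and the job is handed in. I used about 11 s of the 45 s.

**What I did:** I pinched the handle bar and tipped the front end up. The front edge rose an estimated 25–29 mm, with the back edge staying on the counter. I slid the box over the sill, straightening it by about 4° on the way. Then I lowered the nose, pushed on until the back edge dropped off the sill, released the bar and backed away.

**Last checks:**
- **Fit:** the final pictures show visible gaps to the sill, both rails and the back stop. Before release, the bar was within about 1 mm of its original flat height.
- **Other things:** in the final pictures the tubs, bowl, ring and clicker look unmoved. I checked them by eye only. The arm hid the scoop in the last top view, but it shows in its place in the last scene view.
- **Forces:** the wrist force readings between moves stayed under 6 N.

No check failed. One disagreement came up before the descent: the networks missed the grey box's bar in both views, so I confirmed its position against the picture by projection instead.

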